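# Lock the banding wheel with its index pin

## Robot

A 6-joint arm with a two-finger parallel gripper is mounted at the origin on the work surface. World frame = base frame: x ahead of the robot, y to its left, z up, the work surface at z = 0. Lengths are in m, angles in rad, forces in N, time in s.
With the tool pointing down it reaches from about 0.275 to 0.975 m from the base axis. Payload 8.4 kg.
Tool frame: the origin (TCP) lies at the very end of the fingers, on their centre line; the grasp point (between the pads) lies 19 mm behind it; z points along the fingers, y is the line along which they close (so a half turn about z gives the same grasp; the last joint's range is limited). The gripper opens to 92 mm and grips with 3 to 60 N. Pads are 20 mm wide; open, the fingers measure 128 mm over their backs; the gripper's body (75 mm by 189 mm) begins 69 mm behind the grasp point.
Start: joints at [-1.344, 0.353, 1.633, -0, 1.155, -0.002], TCP at [0.142, -0.609, 0.215] pointing down, gripper open.
Joint ranges: [-2.63, 2.63], [-0.92, 2.1], [0.06, 2.66], [-1.3, 4.44], [0, 2.69], [-3.02, 3.02]. Speed limits (rad/s): [2.22, 2.22, 2.79, 3.14, 3.14, 3.14].

## Interface

Orientations are given as a unit quaternion [w, x, y, z].
In Python, from rig import monitor, snapshot, calibration, r gives the robot as it stands.
- The arm moves only by the tool step_arm, never from a script. Its argument "deltas" is a list of rows, each a list of 5 numbers: the shift along the tool's x, y, z in mm, then the turn about the tool's z in rad, then the opening, from 0 (shut) to 1 (fully open). In form: [[dx, dy, dz, spin, claw], ...]. A call has 1 to 12 rows; each row shifts and turns the commanded pose from where the row before left it, along the tool's axes as they then stand; what a row does not reach is not made up. A row lasts 1/12 s, in which the tool goes at most 41.7 mm and 7.16 degrees, less where a joint would pass 70% of its speed; a pose out of reach is approached as far as the arm can. A call is refused whole if a number of a shift passes 41.7 or a number of a turn 0.125, either way. A call with a gripper value outside its range is refused whole. The fingers move at their own pace and stop on an object; "newtons" is the grip in N (left out, the last holds). Time passes only in rows, so rows that do not move let the fingers close. It gives the time, the measured TCP pose, the force, the opening and the grip force at its end, in the units of the state.
- monitor.state(): the state, without advancing time (a new reading comes with each control period).
- snapshot(name): name is "scene" or "top" or "wrist"; returns the picture (420x560x3 uint8, red, green, blue); there is no depth.
- calibration(name): a dict with "fx", "fy", "cx", "cy" (pixels), "R" (3x3) and "t" (3): a world point X has camera coordinates R X + t; the wrist camera has in their place "T_tool_cam" (4x4, takes a point from camera to tool coordinates, whose origin is the TCP and whose axes are the flange's). Camera axes: x right, y down, z forward; pixel columns grow to the right and rows downward; lengths in m; the calibration is good to about 2 mm. A picture is of the moment at which its call begins: read the wrist's pose just before it. calibration takes no time and is no camera call.
- r.sign_off(): hands the job in; it is judged then, once.
The state is a dict: "time_s": time; "joint_positions": joint angles; "dq": joint speeds; "effort": joint torques, N m; "tool_pos": TCP position; "eef_rot": TCP orientation; "ft_force": force on the tool from outside, world axes, zero at the start; "moment": the same for the moment, N m; "finger_gap": finger opening in m; "gripper_force": force on a finger pad.
Only numpy, scipy, OpenCV 4.12 (cv2) and the standard library are available. Lean on these libraries where they do the work, as an engineer would, in place of code of your own. Each camera call takes 0.05 s, during which the arm holds its last target. There are 200 camera calls.

## Task

Lock the banding wheel: take the steel index pin from the tool block, stand it in the guide hole of the bracket with its foot on the wheel's index ring, and turn the wheel slowly clockwise (seen from above) by its knob until the pin drops through the hole in the ring. Leave the pin fully home, its head down on the bracket, and let go. Never force pin and wheel against each other, and leave the dibber, mug, bowl and jar where they are.

Things in the scene. Friction and masses are not known exactly. Their poses are not given: they have to be found in the camera images.
- stand: Fixed dark steel stand of the banding wheel: a round foot, and a bracket rising outside the wheel and reaching inward over it. Origin: on the table under the wheel's axis, z up (the wheel turns about this line). The bracket lies 110 deg anticlockwise (from above) of the stand's x axis, 30 to 140 mm from the axis, 36 mm wide; flat top 90 mm above the table.
- guide_mouth (a point): Centre of the upper mouth of the vertical guide hole through the bracket's inner end, 90 mm above the table, 48 mm from the wheel's axis. Hole 13.5 mm in diameter with a 2 mm chamfer, 24 mm deep, open below; 8 mm of air, then the top of the index ring.
- wheel: The turning part: a flat wooden rim, 136 to 208 mm across, top 60 mm above the table, round a flat steel index ring. Origin on the table under the axis, z up; x axis towards the knob. It turns with about 0.2 N m of friction (2.5 N at the knob) and stays where it is left. It can turn at least 85 deg clockwise (from above) from its start before its stop.
- ring_centre (a point): Centre of the index ring, on the wheel's axis at the ring's top, 58 mm above the table. Ring 58 to 134 mm across, 12 mm thick, with one through hole 15.5 mm wide, 48 mm from the axis. It is clamped in the wheel at no set angle, so the knob does not tell where the hole is: it starts 15 to 85 deg short of the guide and comes under it as the wheel turns clockwise (from above).
- knob_top (a point): Centre of the top of the wheel's knob: an upright round steel post fixed on the wheel's wooden rim, 22 mm in diameter, 45 mm tall, its top 105 mm above the table, 85 mm from the wheel's axis. At the start it stands within 15 deg of the stand's x axis.
- index_pin: The loose steel index pin, about 0.12 kg, upright in one of the tool block's two holes (which one varies). Shank 12 mm thick, 60 mm long, 2 mm chamfer at the foot; then a round head 22 mm thick, 28 mm tall. Origin: centre of the foot, z up to the head; at the start 5 mm above the table. In the guide with its foot on the ring it stands 58 mm above the table; through the hole it falls 28 mm further.
- pin_shoulder (a point): Point on the index pin's axis at the shoulder under its head, 60 mm above its foot. Fully home it coincides with guide_mouth.
- block: Fixed light wooden tool block, 70 by 160 mm, 30 mm tall, with two holes 16 mm wide and 25 mm deep at 45 mm either side of its middle along its y axis. Origin: centre of its underside, z up.
- dibber: Bystander: slim wooden potter's dibber, 122 mm tall, up to 20 mm thick, standing loose in the block's other hole. Origin: centre of its foot.
- mug: Bystander: terracotta mug, 76 mm across, 85 mm tall. Origin: centre of its underside.
- bowl: Bystander: white bowl, 110 mm across, 50 mm tall. Origin: centre of its underside.
- glaze_jar: Bystander: closed glaze jar, 70 mm across, 90 mm tall. Origin: centre of its underside.

How it is judged:
On the way:
1. the pin's foot is in the guide hole (horizontal distance between index_pin and guide_mouth below 0.004 m and z of pin_shoulder in the frame of stand below 0.145 m and angle between index_pin's own z axis and vertical below 0.12 rad), for 0.05 s.
At the end, for the whole second after the job is handed in: The pin stands upright (within 4.5 deg) in the guide and through the hole in the ring, its shoulder within 3 mm of the bracket's top and of the guide's centre, released, with pin and wheel at rest (horizontal distance between pin_shoulder and guide_mouth below 0.003 m and z of pin_shoulder in the frame of stand below 0.093 m and angle between index_pin's own z axis and vertical below 0.08 rad and linear speed of index_pin below 0.02 m/s and angular speed of wheel below 0.05 rad/s); the robot touches nothing.
It fails at once if the pin and the wheel (with its ring) are forced against each other with more than 15 N (contact force between index_pin and wheel above 15 N).
It fails at once if the mug is moved by more than 20 mm or tipped (distance of mug from where it was at the start of the episode above 0.02 m or angle between mug's own z axis and vertical above 0.3 rad).
It fails at once if the bowl is moved by more than 20 mm or tipped (distance of bowl from where it was at the start of the episode above 0.02 m or angle between bowl's own z axis and vertical above 0.3 rad).
It fails at once if the glaze jar is moved by more than 20 mm or tipped (distance of glaze_jar from where it was at the start of the episode above 0.02 m or angle between glaze_jar's own z axis and vertical above 0.3 rad).
It fails at once if the wooden dibber is lifted or pulled from its block (distance of dibber from where it was at the start of the episode above 0.02 m).
It also fails if it takes over 72 s, if anything falls off the work surface, if the arm or the gripper's body presses on something with over 40 N, if the wrist force passes 120 N, or if a joint passes its speed limit or range.

## Working session

There is one attempt and no reset: what is moved stays moved. The work goes in short steps, Python scripts to look and compute and a tool call to move; the robot and the scene stay as the last step left them, time stands still between calls to the robot, and variables do not carry over. Pictures are saved under pics/ and viewed, at most 11 in all, crops included, and the job is handed in when it is done.

Besides the shell and the picture viewer there is one more tool, called by a JSON object that holds its "fn" and its "kwargs". step_arm: Moves the arm, as the interface text tells. Its arguments: {"type":"object","properties":{"deltas":{"type":"array"},"newtons":{"type":"number"}},"required":["deltas"]}

```bash
mkdir -p pics; ls; python3 - <<'E'
from rig import monitor,snapshot,calibration,r
import cv2,numpy as np
print(monitor.state())
a=[]
for n in("scene","top","wrist"):
    im=snapshot(n);cv2.imwrite(f'pics/{n}0.png',im[:,:,::-1]);print(n,calibration(n))
E
```

```text
pics
{'time_s': 0.0, 'joint_positions': array([-1.34441840e+00,  3.53622970e-01,  1.63414780e+00, -3.04146299e-05,
        1.15519549e+00, -2.39173719e-03]), 'dq': array([ 0.00131212,  0.00074147, -0.00047408,  0.00112126,  0.00067663,
       -0.00062324]), 'effort': array([-2.10940438e-03, -5.93853307e+01, -3.34223199e+01,  6.95581944e-02,
        2.33400834e-02, -1.18084959e-04]), 'tool_pos': array([ 0.14161927, -0.60822614,  0.21387357]), 'eef_rot': array([-6.80945858e-04,  9.93464248e-01,  1.14141646e-01, -9.05779148e-05]), 'ft_force': array([-0.93590029, -0.17352279,  0.28569776]), 'moment': array([ 0.00430826, -0.00538197,  0.02919205]), 'gripper_force': 0.0, 'finger_gap': 0.09225053804339851}
scene {'fx': 545.4838546900498, 'fy': 545.4838546900498, 'cx': 265.833471377719, 'cy': 202.29397549047704, 'R': array([[ 0.6115194 ,  0.79121687, -0.00445864],
       [ 0.46260368, -0.36209955, -0.80924765],
       [-0.64190487,  0.49280806, -0.58745073]]), 't': array([-0.33648348, -0.22477463,  1.53445392])}
top {'fx': 491.59023574174637, 'fy': 491.59023574174637, 'cx': 274.75309809252093, 'cy': 204.35282004685584, 'R': array([[-0.01546785, -0.99944296, -0.02957216],
       [-0.98928686,  0.01959108, -0.14466405],
       [ 0.14516282,  0.02701771, -0.98903883]]), 't': array([-9.02832709e-04,  6.47459231e-01,  1.04467252e+00])}
wrist {'fx': 294.55582408050395, 'fy': 294.55582408050395, 'cx': 280.6032966239198, 'cy': 209.83616449977413, 'T_tool_cam': array([[ 1.90073073e-04, -9.64553532e-01, -2.63887189e-01,
         7.33619262e-02],
       [ 9.99999727e-01,  3.71746845e-04, -6.38517967e-04,
        -5.53691092e-04],
       [ 7.13983990e-04, -2.63886996e-01,  9.64553339e-01,
        -1.69494414e-01],
       [ 0.00000000e+00,  0.00000000e+00,  0.00000000e+00,
         1.00000000e+00]])}
```

View pics/top0.png

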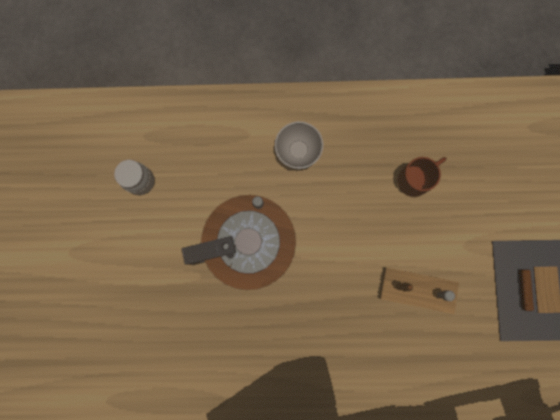

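View pics/scene0.png

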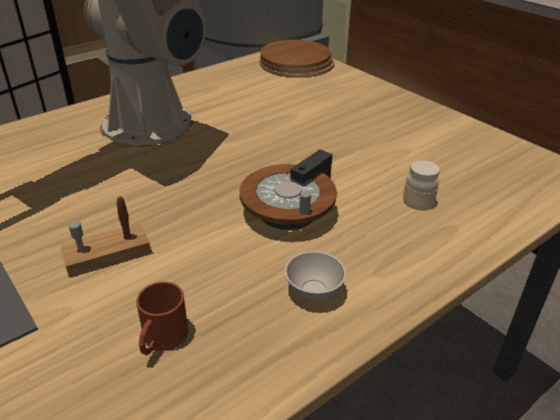

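The top view shows the wheel centre at about (248,242), the knob at (257,202) and the bracket running left to (185,250), with the guide hole at (227,246). The pin is at (449,296) in the block's right hole and the dibber at (405,287). In the scene view the pin is at (77,230) and the knob at (305,200).

```bash
cat >h.py <<'E'
import cv2,numpy as np
from rig import monitor,snapshot,calibration,r
from scipy.spatial.transform import Rotation as Ro
def cam(n):
    c=calibration(n)
    if n!="wrist": return c,np.array(c["R"]),np.array(c["t"])
    s=monitor.state();q=s["eef_rot"];T=np.eye(4);T[:3,:3]=Ro.from_quat([q[1],q[2],q[3],q[0]]).as_matrix();T[:3,3]=s["tool_pos"]
    M=np.linalg.inv(T@c["T_tool_cam"]);return c,M[:3,:3],M[:3,3]
def ray(C,uv,z):
    c,R,t=C;o=-R.T@t;d=R.T@[(uv[0]-c["cx"])/c["fx"],(uv[1]-c["cy"])/c["fy"],1]
    return o+d*(z-o[2])/d[2]
def proj(C,X):
    c,R,t=C;p=R@np.array(X)+t;return np.array([c["fx"]*p[0]/p[2]+c["cx"],c["fy"]*p[1]/p[2]+c["cy"]])
E
python3 - <<'E'
from h import *
im=cv2.imread('pics/top0.png')
crops=[cv2.resize(im[y:y+h,x:x+w],None,fx=k,fy=k,interpolation=cv2.INTER_CUBIC) for x,y,w,h,k in[(175,190,130,105,6)]]
cv2.imwrite('pics/c1.png',crops[0])
b=cv2.resize(im[260:320,375:470],None,fx=6,fy=6,interpolation=cv2.INTER_CUBIC);cv2.imwrite('pics/c2.png',b)
E
```

```text
(no output)
```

View pics/c1.png

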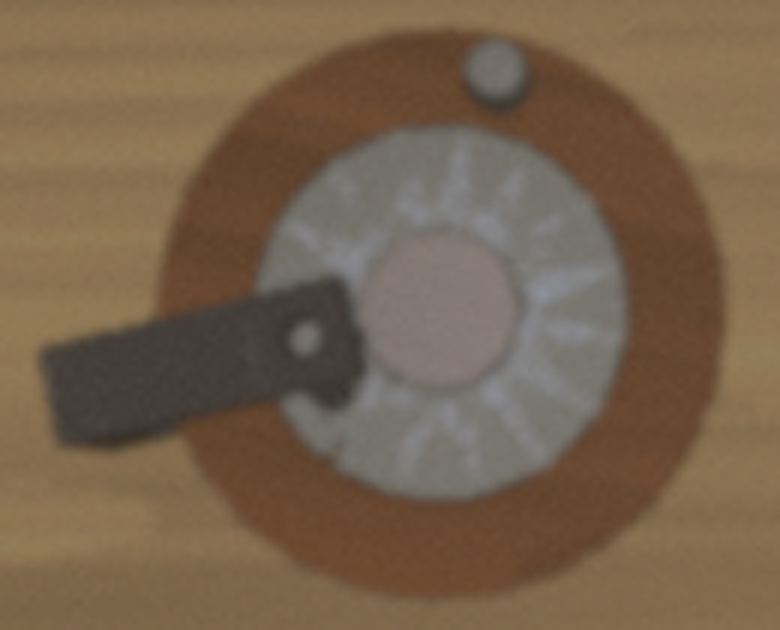

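View pics/c2.png

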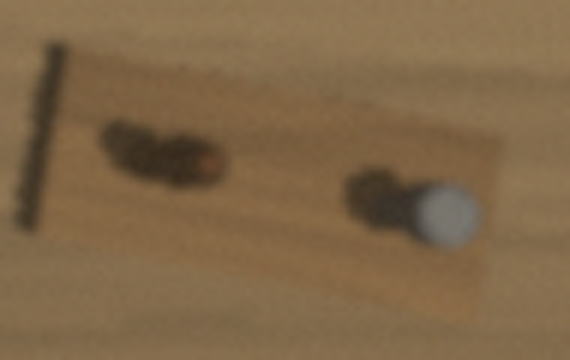

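In the crop the ring centre is at (442,313), the guide mouth at (305,338) and the knob top at (496,70). The ring hole looks like a dark spot at (340,385), just short of the guide. The pin head is at (447,215) in the block crop.

```bash
python3 - <<'E'
from h import *
C=cam("top");S=cam("scene")
f=lambda u,v,x,y:((u+.5)/6-.5+x,(v+.5)/6-.5+y)
c=ray(C,f(442.5,313.5,175,190),.058);g=ray(C,f(305,338,175,190),.09);k=ray(C,f(496,70,175,190),.105);h=ray(C,f(340,385,175,190),.055);p=ray(C,f(447,215,375,260),.093);d=ray(C,f(207,160,375,260),.127)
a=lambda v:np.degrees(np.arctan2(v[1]-c[1],v[0]-c[0]))
for n,v in dict(c=c,g=g,k=k,h=h,p=p,d=d).items():print(n,v.round(4),a(v).round(1),np.hypot(*(v-c)[:2]).round(4),proj(S,v).round(0))
E
```

```text
c [0.5644 0.0462 0.058 ] 0.0 0.0 [287. 189.]
g [0.5544 0.0921 0.09  ] 102.3 0.047 [301. 168.]
k [0.6462 0.0229 0.105 ] -15.9 0.085 [305. 193.]
h [0.5393 0.0839 0.055 ] 123.6 0.0453 [293. 179.]
p [ 0.445 -0.368  0.093] -106.1 0.4311 [ 74. 223.]
d [ 0.4655 -0.2796  0.127 ] -106.9 0.3405 [120. 196.]
```

{"fn": "step_arm", "kwargs": {"deltas": [[15,-7,0,0,0.6],[31,-14.6,0,0,0.6],[33,-15.6,0,0,0.6],[33,-15.6,0,0,0.6],[33,-15.6,0,0,0.6],[33,-15.6,0,0,0.6],[33,-15.6,0,0,0.6],[33,-15.6,0,0,0.6],[33,-15.6,0,0,0.6],[31,-14.6,0,0,0.6],[26,-12,0,0,0.6],[16,-7.6,0,0,0.6]]}}

```text
time_s: 1.15
tool_pos: [0.4475, -0.3657, 0.2145]
eef_rot: [-0.0, 0.993, 0.115, 0.0]
ft_force: [-0.1, -0.3, 0.2]
finger_gap: 0.0556
gripper_force: 0.0
```

{"fn": "step_arm", "kwargs": {"deltas": [[0,0,0,-0.124,0.6],[0,0,0,-0.124,0.6],[0,0,0,-0.124,0.6],[0,0,0,-0.124,0.6],[0,0,0,-0.124,0.6],[0,0,0,-0.124,0.6],[0,0,0,-0.124,0.6],[0,0,0,-0.124,0.6],[0,0,0,-0.124,0.6],[0,0,0,0,0.6]]}}

```text
time_s: 1.98
tool_pos: [0.4453, -0.3677, 0.2144]
eef_rot: [-0.0, 0.78, 0.625, 0.0]
ft_force: [-0.3, 0.4, 0.4]
finger_gap: 0.0553
gripper_force: 0.0
```

```bash
python3 - <<'E'
from h import *
C=cam("wrist");im=snapshot("wrist")[:,:,::-1];cv2.imwrite('pics/w1.png',im)
s=monitor.state();print(s["time_s"],s["tool_pos"],s["eef_rot"],s["joint_positions"])
print(proj(C,[.445,-.368,.093]))
E
```

```text
2.0333 [ 0.44530218 -0.36785142  0.21446935] [-1.96165292e-04  7.82888799e-01  6.22161625e-01  4.93790777e-05] [-6.93144373e-01  2.80117745e-01  1.73689462e+00  1.96149709e-04
  1.12494410e+00 -4.65434240e-01]
[281.52306653 205.4346389 ]
```

View pics/w1.png

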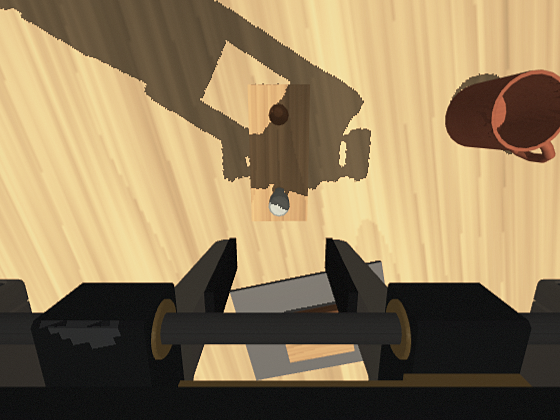

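The wrist view shows the pin head at about (279,204), 2 px from where I predicted it. The dibber is at (279,114), clear of the fingers, so I descend and grip.

{"fn": "step_arm", "kwargs": {"deltas": [[0.5,-1,15,0,0.6],[0.5,-1,28,0,0.6],[0,0,28,0,0.6],[0,0,28,0,0.6],[0,0,26,0,0.6],[0,0,18,0,0.6],[0,0,11,0,0.6],[0,0,0,0,0.6],[0,0,0,0,0.6]]}}

```text
time_s: 2.78
tool_pos: [0.4436, -0.367, 0.0607]
eef_rot: [-0.0, 0.783, 0.622, -0.0]
ft_force: [0.7, -0.1, -0.9]
finger_gap: 0.0555
gripper_force: 0.0
```

{"fn": "step_arm", "kwargs": {"deltas": [[0,0,0,0,0.3],[0,0,0,0,0.2],[0,0,0,0,0.1],[0,0,0,0,0.1],[0,0,0,0,0.1],[0,0,0,0,0.1]], "newtons": 15}}

```text
time_s: 3.28
tool_pos: [0.4436, -0.3674, 0.0611]
eef_rot: [0.0, 0.782, 0.623, 0.0]
ft_force: [-1.1, 0.1, 3.7]
finger_gap: 0.0215
gripper_force: 15.0
```

{"fn": "step_arm", "kwargs": {"deltas": [[0,0,-8,0,0.1],[0,0,-16,0,0.1],[0,0,-25,0,0.1],[0,0,-30,0,0.1],[0,0,-30,0,0.1],[0,0,-25,0,0.1],[0,0,-15,0,0.1],[0,0,-5,0,0.1],[0,0,0,0,0.1]]}}

```text
time_s: 4.03
tool_pos: [0.444, -0.3676, 0.2161]
eef_rot: [0.001, 0.782, 0.623, 0.0]
ft_force: [1.0, -0.5, -1.1]
finger_gap: 0.0215
gripper_force: 15.0
```

{"fn": "step_arm", "kwargs": {"deltas": [[12,0,0,0,0.1],[27,0,0,0,0.1],[38,0,0,0,0.1],[41,0.5,0,0,0.1],[41,0.5,0,0,0.1],[41,0.5,0,0,0.1],[41,0.5,0,0,0.1],[41,0.5,0,0,0.1],[41,0.5,0,0,0.1],[36,0.5,0,0,0.1],[23,0.5,0,0,0.1],[10,0,0,0,0.1]]}}

```text
time_s: 5.03
tool_pos: [0.5343, 0.0176, 0.2129]
eef_rot: [-0.001, 0.782, 0.624, -0.001]
ft_force: [-0.9, -0.3, -0.7]
finger_gap: 0.0213
gripper_force: 15.0
```

{"fn": "step_arm", "kwargs": {"deltas": [[0,0,0,0,0.1],[0,0,0,0,0.1],[0,0,0,0,0.1]]}}

```text
time_s: 5.28
tool_pos: [0.5344, 0.013, 0.2139]
eef_rot: [-0.0, 0.782, 0.623, -0.001]
ft_force: [0.8, -0.1, -1.7]
finger_gap: 0.0218
gripper_force: 15.0
```

```bash
python3 - <<'E'
from h import *
C=cam("wrist");im=snapshot("wrist")[:,:,::-1];cv2.imwrite('pics/w2.png',im)
cv2.imwrite('pics/t2.png',snapshot("top")[:,:,::-1])
s=monitor.state();print(s["time_s"],s["tool_pos"],s["eef_rot"])
print(proj(C,[.5544,.0921,.09]),proj(C,[.5393,.0839,.058]),proj(C,s["tool_pos"]-[0,0,.056]))
E
```

```text
5.3833 [0.53474579 0.01264788 0.21430181] [-1.02770236e-04  7.82822502e-01  6.22244970e-01 -3.41959274e-04]
[283.73742692 121.49060666] [271.41231547 133.35731655] [282.51908013 225.59585008]
```

View pics/w2.png

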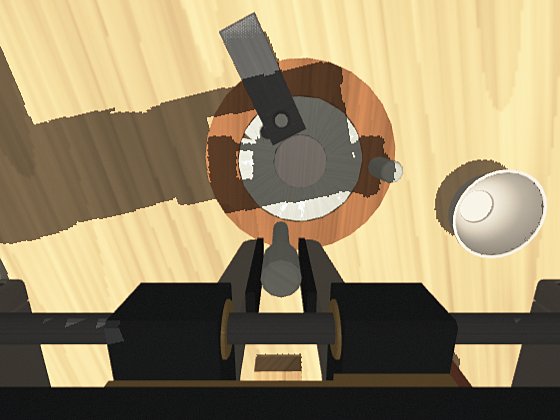

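The guide mouth is at about (281,121), the pin foot at about (281,226) and the hand-held pin hangs vertical. The ring hole sits partly under the bracket at about (266,128). I zoom in to refine these.

```bash
python3 - <<'E'
from h import *
im=cv2.imread('pics/w2.png')
a=im[100:145,240:320];b=im[212:257,240:320]
o=np.vstack([cv2.resize(cv2.convertScaleAbs(x,alpha=2,beta=0),None,fx=6,fy=6,interpolation=cv2.INTER_CUBIC) for x in(a,b)])
cv2.imwrite('pics/c3.png',o)
E
```

```text
(no output)
```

View pics/c3.png

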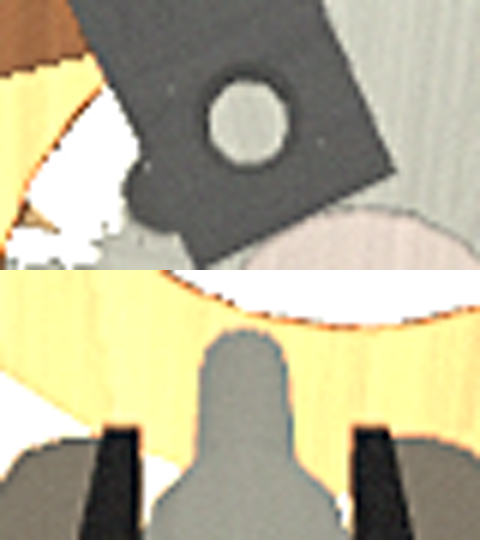

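```bash
python3 - <<'E'
from h import *
c=calibration("wrist");T=np.array(c["T_tool_cam"])
def tr(u,v,z):
    d=T[:3,:3]@[(u-c["cx"])/c["fx"],(v-c["cy"])/c["fy"],1];o=T[:3,3];return o+d*(z-o[2])/d[2]
g=tr(280.9,119.6,.2143-.09)
f4=tr(280.4,221.6,.056);f6=tr(280.4,221.6,.054)
# scale of mouth check
print(g,"foot",f4-[.004,0,0],f6-[.006,0,0], "top-cam guess rel",)
M=np.array([[.2256,.974],[.974,-.2256]]);
print(M@(np.array([.5544,.0921])-[.5347,.0126]))
im=cv2.imread('pics/t2.png');print(tr(280.9,121,.1243))
E
```

```text
[ 0.08342631 -0.00085276  0.1243    ] foot [-0.00096708 -0.00125173  0.056     ] [-0.00233473 -0.00124947  0.054     ] top-cam guess rel
[0.08187732 0.0012526 ]
[ 0.08214698 -0.00085218  0.1243    ]
```

{"fn": "step_arm", "kwargs": {"deltas": [[6,0,0,0,0.1],[13,0,0,0,0.1],[18,0.4,0,0,0.1],[18,0,4,0,0.1],[16,0,8,0,0.1],[10,0,12,0,0.1],[4,0,14,0,0.1],[0,0,12,0,0.1],[0,0,6,0,0.1],[0,0,0,0,0.1],[0,0,0,0,0.1],[0,0,0,0,0.1]]}}

```text
time_s: 6.38
tool_pos: [0.555, 0.0963, 0.1591]
eef_rot: [0.0, 0.783, 0.623, 0.0]
ft_force: [-0.4, 0.7, -0.8]
finger_gap: 0.0215
gripper_force: 15.0
```

```bash
python3 - <<'E'
from h import *
im=snapshot("wrist")[:,:,::-1];cv2.imwrite('pics/w3.png',im)
im2=snapshot("scene")[:,:,::-1];cv2.imwrite('pics/s3.png',im2)
s=monitor.state();print(s["time_s"],s["tool_pos"],s["eef_rot"],s["ft_force"])
a=cv2.resize(im[150:250,235:330],None,fx=4,fy=4,interpolation=cv2.INTER_CUBIC)
b=cv2.resize(im2[105:205,255:350],None,fx=4,fy=4,interpolation=cv2.INTER_CUBIC)
cv2.imwrite('pics/c4.png',cv2.convertScaleAbs(np.hstack([a,b]),alpha=1.8))
E
```

```text
6.4833 [0.55518845 0.09642605 0.15936693] [3.24872406e-04 7.82499983e-01 6.22650258e-01 5.71774685e-04] [ 0.21089986  0.19624346 -1.40127827]
```

View pics/c4.png

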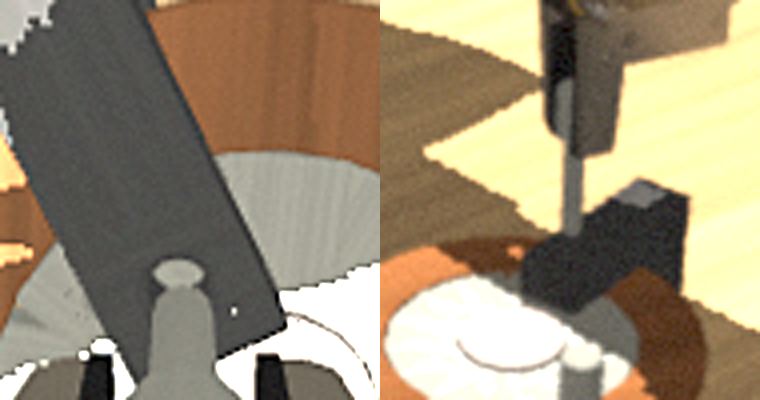

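```bash
python3 - <<'E'
from h import *
c=calibration("wrist");T=np.array(c["T_tool_cam"])
def tr(u,v,z):
    d=T[:3,:3]@[(u-c["cx"])/c["fx"],(v-c["cy"])/c["fy"],1];o=T[:3,3];return o+d*(z-o[2])/d[2]
u=235+179.5/4-.4
print(tr(u,214.2,.0714)-[.00675,0,0],tr(235+181.5/4-.4,221.4,.054)-[.006,0,0])
E
```

```text
[-0.00198567 -0.00205742  0.0714    ] [-0.00216803 -0.00158827  0.054     ]
```

The pin is aligned with the guide to within about 0.5 mm, so I lower it.

{"fn": "step_arm", "kwargs": {"deltas": [[0,-0.3,4,0,0.1],[0,0,4,0,0.1],[0,0,4,0,0.1],[0,0,3,0,0.1],[0,0,3,0,0.1],[0,0,2,0,0.1],[0,0,0,0,0.1],[0,0,0,0,0.1]]}}

```text
time_s: 7.15
tool_pos: [0.5543, 0.0967, 0.1384]
eef_rot: [-0.0, 0.782, 0.623, -0.0]
ft_force: [0.1, 0.3, -0.7]
finger_gap: 0.0213
gripper_force: 15.0
```

{"fn": "step_arm", "kwargs": {"deltas": [[0,0,3,0,0.1],[0,0,4,0,0.1],[0,0,4,0,0.1],[0,0,4,0,0.1],[0,0,3,0,0.1],[0,0,2,0,0.1],[0,0,1,0,0.1],[0,0,0,0,0.1],[0,0,0,0,0.1]]}}

```text
time_s: 7.9
tool_pos: [0.5543, 0.0967, 0.1175]
eef_rot: [-0.0, 0.782, 0.623, -0.0]
ft_force: [0.5, -1.2, -2.1]
finger_gap: 0.0212
gripper_force: 15.0
```

{"fn": "step_arm", "kwargs": {"deltas": [[0,0,0.7,0,0.1],[0,0,0.7,0,0.1],[0,0,0.6,0,0.1],[0,0,0,0,0.1],[0,0,0,0,0.1]]}}

```text
time_s: 8.32
tool_pos: [0.5544, 0.0967, 0.1156]
eef_rot: [-0.0, 0.782, 0.623, 0.0]
ft_force: [-0.0, -1.8, -2.3]
finger_gap: 0.0216
gripper_force: 15.0
```

{"fn": "step_arm", "kwargs": {"deltas": [[0,0,0,0,0.25],[0,0,0,0,0.3],[0,0,0,0,0.4],[0,0,0,0,0.5],[0,0,0,0,0.5]]}}

```text
time_s: 8.73
tool_pos: [0.5545, 0.0968, 0.1157]
eef_rot: [0.0, 0.782, 0.623, 0.0]
ft_force: [0.1, -0.2, -0.2]
finger_gap: 0.0447
gripper_force: 0.0
```

{"fn": "step_arm", "kwargs": {"deltas": [[0,0,-8,0,0.5],[0,0,-18,0,0.5],[0,0,-25,0,0.5],[0,0,-25,0,0.5],[0,0,-18,0,0.5],[0,0,-6,0,0.5],[0,0,0,0,0.5],[0,0,0,0,0.5]]}}

```text
time_s: 9.4
tool_pos: [0.5541, 0.0967, 0.2153]
eef_rot: [-0.0, 0.782, 0.623, -0.0]
ft_force: [-0.8, -1.0, -0.4]
finger_gap: 0.046
gripper_force: 0.0
```

```bash
python3 - <<'E'
from h import *
im=snapshot("wrist")[:,:,::-1];cv2.imwrite('pics/w4.png',im)
im2=snapshot("scene")[:,:,::-1];cv2.imwrite('pics/s4.png',im2)
s=monitor.state();print(s["time_s"],s["tool_pos"],s["eef_rot"],s["ft_force"],s["joint_positions"])
a=cv2.resize(im[50:350,140:420],None,fx=1.4,fy=1.4,interpolation=cv2.INTER_CUBIC)
b=cv2.resize(im2[95:235,225:345],None,fx=3,fy=3,interpolation=cv2.INTER_CUBIC)
cv2.imwrite('pics/c5.png',cv2.convertScaleAbs(np.hstack([a,b]),alpha=1.5) if a.shape[0]==b.shape[0] else np.hstack([a,cv2.resize(b,(360,a.shape[0]))]))
E
```

```text
9.5 [0.55349705 0.09658987 0.21424852] [-5.19517658e-04  7.82348735e-01  6.22839749e-01 -9.13156656e-04] [ 0.91834374  0.03182226 -0.84550297] [1.70078794e-01 2.56886434e-01 1.76900072e+00 3.49769028e-05
 1.11780645e+00 3.96124396e-01]
```

View pics/c5.png

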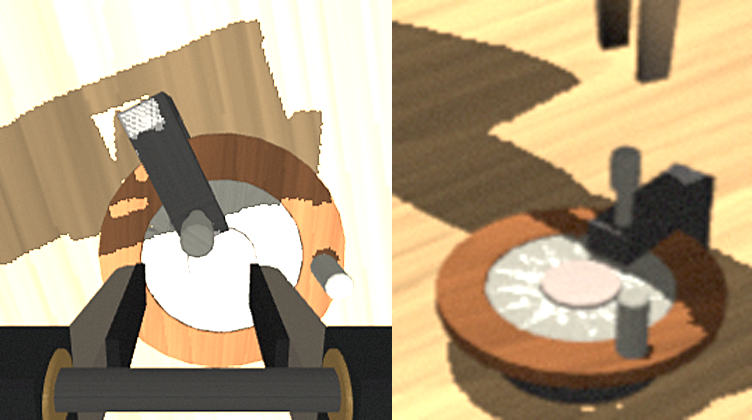

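The pin stands upright in the guide with its head raised, so its foot is on the ring. Next I move to the knob, at about (0.646, 0.023).

{"fn": "step_arm", "kwargs": {"deltas": [[-3,6,0,0,0.5],[-6,13,0,0,0.5],[-8,17,0,0,0.5],[-9,19,0,0,0.5],[-9,19,0,0,0.5],[-8,17,0,0,0.5],[-6,12,0,0,0.5],[-2,4,0,0,0.5],[0,0,0,0,0.5]]}}

```text
time_s: 10.25
tool_pos: [0.6478, 0.022, 0.2148]
eef_rot: [-0.0, 0.783, 0.622, -0.0]
ft_force: [0.6, -0.4, 0.2]
finger_gap: 0.0461
gripper_force: 0.0
```

{"fn": "step_arm", "kwargs": {"deltas": [[0,0,0,-0.124,0.5],[0,0,0,-0.124,0.5],[0,0,0,-0.124,0.5],[0,0,0,-0.124,0.5],[0,0,0,-0.124,0.5],[0,0,0,-0.124,0.5],[0,0,0,-0.124,0.5],[0,0,0,-0.124,0.5],[0,0,0,-0.124,0.5],[0,0,0,-0.124,0.5],[0,0,0,-0.124,0.5],[0,0,0,-0.124,0.5]]}}

```text
time_s: 11.25
tool_pos: [0.6464, 0.0238, 0.2155]
eef_rot: [-0.0, 0.15, 0.989, 0.0]
ft_force: [0.4, 0.2, 0.4]
finger_gap: 0.0463
gripper_force: 0.0
```

{"fn": "step_arm", "kwargs": {"deltas": [[0,0,0,-0.03,0.5],[0,0,0,0,0.5],[0,0,0,0,0.5]]}}

```text
time_s: 11.5
tool_pos: [0.6467, 0.0236, 0.2156]
eef_rot: [-0.0, 0.139, 0.99, 0.0]
ft_force: [-0.7, 0.3, -0.1]
finger_gap: 0.0458
gripper_force: 0.0
```

```bash
python3 - <<'E'
from h import *
C=cam("wrist");im=snapshot("wrist")[:,:,::-1];cv2.imwrite('pics/w5.png',im)
s=monitor.state();print(s["time_s"],s["tool_pos"],s["eef_rot"],s["ft_force"],s["joint_positions"])
for X in([.6462,.0229,.105],[.554,.0925,.146],[.554,.0925,.118]):print(proj(C,X))
E
```

```text
11.55 [0.6468034  0.02348764 0.2156073 ] [-1.22879311e-04  1.39579109e-01  9.90210915e-01  4.13634476e-05] [ 0.00682499 -0.21439252  0.31666791] [ 3.39110361e-02  3.86490213e-01  1.58157718e+00  1.34473191e-04
  1.17375300e+00 -1.25686460e+00]
[279.57126593 208.40614703]
[334.26670365  84.23404501]
[328.42595351  89.15371943]
```

View pics/w5.png

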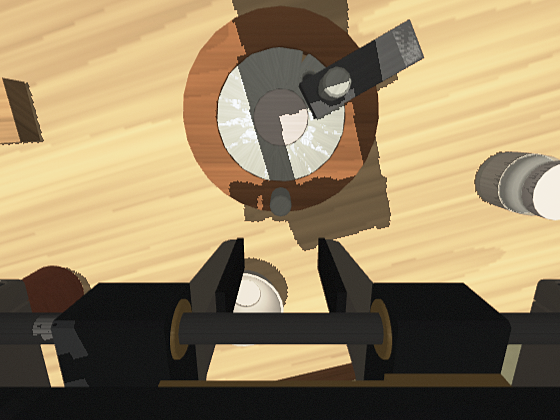

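The wrist view shows the knob top at about (281,207), directly under the fingers as predicted, and the pin head at about (336,82). I descend and grip the knob.

{"fn": "step_arm", "kwargs": {"deltas": [[0,0,12,0,0.5],[0,0,24,0,0.5],[0,0,28,0,0.5],[0,0,26,0,0.5],[0,0,22,0,0.5],[0,0,16,0,0.5],[0,0,8,0,0.5],[0,0,0,0,0.5],[0,0,0,0,0.5]]}}

```text
time_s: 12.3
tool_pos: [0.6472, 0.0231, 0.0794]
eef_rot: [-0.0, 0.139, 0.99, -0.0]
ft_force: [0.1, 0.3, 1.1]
finger_gap: 0.0463
gripper_force: 0.0
```

{"fn": "step_arm", "kwargs": {"deltas": [[0,0,0,0,0.4],[0,0,0,0,0.3],[0,0,0,0,0.2],[0,0,0,0,0.15],[0,0,0,0,0.15],[0,0,0,0,0.15],[0,0,0,0,0.15]], "newtons": 8}}

```text
time_s: 12.88
tool_pos: [0.6478, 0.0231, 0.0804]
eef_rot: [0.001, 0.139, 0.99, 0.0]
ft_force: [-0.8, -0.8, 5.0]
finger_gap: 0.0216
gripper_force: 8.0
```

```bash
cat >>h.py <<'E'
REF=None
def look(name):
    """pin-head check: grey patches around predicted head (high / low) and picture"""
    C=cam("wrist");im=snapshot("wrist")[:,:,::-1];cv2.imwrite(f'pics/{name}.png',im)
    s=monitor.state();q=s["eef_rot"]
    print(s["time_s"],s["tool_pos"].round(4),s["ft_force"].round(1),"yangle",np.degrees(Ro.from_quat([q[1],q[2],q[3],q[0]]).as_matrix()[:2,1]@[[0],[0]]) if 0 else "")
    print("high",proj(C,[.554,.0925,.146]).round(0),"low",proj(C,[.554,.0925,.118]).round(0),"base",proj(C,[.554,.0925,.09]).round(0))
    return C,im
E
python3 -c "
from h import *
C,im=look('w6')
t=cv2.imread('pics/top0.png');n=snapshot('top')[:,:,::-1];cv2.imwrite('pics/t6.png',n)
s=cv2.imread('pics/s4.png');m=snapshot('scene')[:,:,::-1];cv2.imwrite('pics/s6.png',m)
S=cam('scene');print(proj(S,[.554,.0925,.146]),proj(S,[.554,.0925,.118]),proj(S,[.554,.0925,.09]))
for v in range(120,172,2):print(v,m[v,294:312].mean(1).astype(int))
"
```

```text
12.9333 [0.6478 0.023  0.0805] [-0.2 -1.3  6.1] yangle 
high [413.  16.] low [382.  42.] base [363.  58.]
[301.68383452 144.74140578] [301.23228241 156.26135645] [300.79340989 167.45782653]
120 [59 61 65 65 65 64 59 60 52 45 42 42 42 38 39 35 37 35]
122 [ 9 31 55 59 65 65 68 69 68 70 70 69 70 67 67 70 70 68]
124 [ 5  4 12 11 25 39 44 54 59 64 67 66 68 71 67 68 68 67]
126 [11  3  8  8  8  7  5  1  0  9 14 20 19 21 23 25 23 28]
128 [ 7 10  1  4  5 13 14  7  0  4  7  5  2  3  5  4  3  5]
130 [28 16 12  1  9 12  3  6  7  9  3  8  1  7 11  9  5 12]
132 [42 40 46 46 37 31 22 19 12 13 14 14  9  6  8  6  9  6]
134 [41 46 42 40 44 46 43 45 47 43 47 45 42 47 39 45 46 43]
136 [42 42 48 47 45 42 48 46 42 42 47 45 44 43 38 41 47 45]
138 [43 41 48 44 51 45 45 46 45 48 42 23  3 12 20 40 44 47]
140 [45 45 49 42 46 47 47 40 30 22 26 31 36 43 47 45 39 34]
142 [45 46 46 48 46 41 45 45 45 48 39 43 40 43 41 47 38 34]
144 [46 47 48 42 38 31 39 33 27 14  6  5  0 25 34 43 46 42]
146 [48 42 44 48 46 46 46 29 10 10  8 25 26 37 48 46 41 39]
148 [45 46 45 48 46 46 49 43 46 44 43 43 42 48 47 44 42 38]
150 [48 47 46 41 48 45 48 45 48 45 50 46 47 50 49 46 44 46]
152 [48 47 48 48 44 46 46 45 48 45 46 46 45 46 44 50 42 45]
154 [46 46 47 42 46 44 47 43 39 44 43 38 27 23 22 22 20 16]
156 [34 29 17 23 11 24 15 10 13 13  4  8  6  6 15 12 15 17]
158 [12 12 15 15 10 14 18 24  3  9 15 24 26 32 31 35 39 41]
160 [21 18 23 24 31 32 36 35 43 44 48 44 40 36 31 31 25 30]
162 [49 45 45 47 42 40 39 31 23 20 19 29 22 30 31 21 27 35]
164 [23 20 18  8 17 12 18 15 15 13  8 16 22 23 23 24 25 25]
166 [25 33 30 15 13 13 17 11 15 23 15  7 17 22 28 32 32 34]
168 [29 28 25 26 20  7 14 18 20  9 16  8 15 20 27 32 31 28]
170 [57 22 14 18 18 12  8 17 10 12 11 15 13 16 24 23 25 29]
```

{"fn": "step_arm", "kwargs": {"deltas": [[0,-0.85,0,0.01,0.15],[0,-1.3,0,0.015,0.15],[0,-1.7,0,0.02,0.15],[0,-1.7,0,0.02,0.15],[0,-1.7,0,0.02,0.15],[0.1,-1.7,0,0.02,0.15],[0,-1.7,0,0.02,0.15],[0,-1.7,0,0.02,0.15],[0.1,-1.7,0,0.02,0.15],[0,-1.7,0,0.02,0.15],[0,-1.3,0,0.015,0.15],[0,0,0,0,0.15]]}}

```text
time_s: 14.03
tool_pos: [0.6416, 0.0073, 0.0804]
eef_rot: [0.001, 0.238, 0.971, 0.0]
ft_force: [0.8, 0.9, 5.2]
finger_gap: 0.0216
gripper_force: 8.0
```

```bash
python3 -c "
from h import *
im0=cv2.imread('pics/w6.png')
C,im=look('w7')
def prof(im,n):
    a=im[0:100:4,330:450:5].mean(2).astype(int);print(n);print('\n'.join(' '.join('%3d'%x for x in r) for r in a))
prof(im0,0);prof(im,1)
"
```

```text
14.0833 [0.6416 0.0074 0.0804] [-0.   0.7  5.4] yangle 
high [397. -13.] low [370.  20.] base [353.  40.]
0
 99 100  96  39  56  58  57  57  60  57  44  83  83  93  93  95  91  91  89  92  87  90  94  90
101  96  98  97  43  57  57  57  57  44  73  86  84  93  95  93  92  91  91  89  86  90  92  90
 97  98  94  97 101  41  55  54  45  58  73  84  85  95  95  92  91  91  92  88  85  94  90  91
 98  97  95  98  97  97  45  44  45  73  69  84  94  94  92  93  93  91  90  89  93  92  91  92
101  98  96  99 101  42  47  44  73  70  68  83  83  96  94  92  93  91  90  89  94  91  89  89
 98  99  98  87  47  48  44  46  73  72  71  83  85  94  91  92  92  90  87  91  91  92  91  81
 78  79  54  44  46  47  45  71  71  70  69  83  83  94  93  93  91  90  90  93  92  92  92  86
 74  45  47  47  45  47  46  74  71  70  71  85  82  93  93  93  90  88  92  93  90  92  81  65
 48  48  48  48  47  47  43  71  71  70  70  79  81  80  92  92  90  88  94  92  92  90  85  40
 47  47  46  47  45  47  42  71  70  71  71  70  80  82  84  94  88  94  94  92  95  81  38  43
 46  47  48  47  48  39  57  70 
[... 3109 characters left out ...]
 137 137 138 139 138 139 138
 34  46  47  46  48  46  45  44  92  97  93  93  61  59  60  60 145 137 136 137 136 136 137 136
 33  35  46  48  45  46  46  73  93  93  90  93  50  59  58  58  50 137 136 136 135 136 135 136
 33  34  48  46  47  48  57  96  92  92  96  94  42  55  58  60  59 136 134 134 134 134 135 134
 46  33  35  45  46  59  95  95  97  93  92  97  44  56  57  56  58 136 133 133 133 133 134 135
102  32  31  37  37  96  96  95  95  94  93  95  44  58  56  57  58  44 130 131 130 130 130 130
102 101  33  52 100  95 255  98  98  98  96  96  45  56  58  57  59  54 131 130 130 130 130 129
 98  98  93  95  61 253 241  86  92  92  91  91  47  55  57  55  56  54 132 126 125 123 124 125
```

{"fn": "step_arm", "kwargs": {"deltas": [[0,-0.85,0,0.01,0.15],[0,-0.85,0,0.01,0.15],[0,-0.85,0,0.01,0.15],[0,-0.85,0,0.01,0.15],[0,-0.85,0,0.01,0.15],[0,0,0,0,0.15],[0,0,0,0,0.15]]}}

```text
time_s: 14.67
tool_pos: [0.6396, 0.0037, 0.0805]
eef_rot: [0.001, 0.261, 0.965, 0.0]
ft_force: [-0.7, 0.6, 5.5]
finger_gap: 0.0218
gripper_force: 8.0
```

```bash
cat >w.py <<'E'
from h import *
import sys
def width(C,im):
    u,v=proj(C,[.5535,.0945,.098]).astype(int);o=[]
    for y in range(max(v-6,0),v+7,3):
        r=im[y,max(u-60,0):u+60].mean(1);m=((r>63)&(r<79)).astype(np.uint8);o.append(int(m.sum()))
    return (u,v),o
if __name__=="__main__":
    C,im=look(sys.argv[1]);print(width(C,im))
    q=monitor.state()["eef_rot"];print("spin",2*np.degrees(np.arctan2(q[1],q[2]))-16.05)
E
python3 w.py w8
```

```text
14.7167 [0.6396 0.0037 0.0804] [-0.4  1.3  5.3] yangle 
high [392. -20.] low [366.  15.] base [350.  37.]
((np.int64(357), np.int64(27)), [45, 42, 38, 36, 25])
spin 14.24485593128184
```

```bash
sed -i 's/range(max(v-6,0),v+7,3)/range(v+8,v+24,3)/' w.py; python3 w.py w9; python3 -c "
import cv2;im=cv2.imread('pics/w9.png')
print('\n'.join(' '.join('%3d'%x for x in r) for r in im[0:72:4,320:420:5].mean(2).astype(int)))"
```

```text
14.7667 [0.6395 0.0037 0.0804] [-0.5  0.9  5.2] yangle 
high [392. -20.] low [366.  15.] base [350.  37.]
((np.int64(357), np.int64(27)), [24, 21, 18, 14, 3, 0])
spin 14.242237578665208
 93 100  48  45  71  70  71  72  70  71  72  80  76  75  73  71  47 103  99  98
 98  44  48  46  72  71  71  71  70  68  68  67  70  70  70  72  44  38  96  94
 57  50  48  47  71  71  72  69  69  71  69  68  70  69  69  42  41  44  96  98
 47  47  49  47  71  71  72  68  71  70  69  71  71  70  73  45  43  41 100  98
 48  50  48  47  71  71  73  71  70  69  68  71  68  70  44  44  42  37  99  97
 47  47  47  49  31  72  70  70  70  68  71  70  70  60  42  45  43  44  99  96
 48  46  46  44  68  70  70  68  69  67  71  69  75  43  45  43  46  44 103  50
 48  47  49  37  72  70  70  69  69  70  70  66  48  46  44  47  46  41  38 127
 50  49  48  39  70  71  69  68  68  47  47  45  46  43  44  46  45  40  75 126
 48  50  48  40  71  71  69  69  74  41  45  43  46  46  45  42  43 116 130 128
 49  49  48  44  70  68  67  69  34  42  47  43  43  44  47  42 135 132 134 134
 48  47  47  47  37  68  69  72  41  45  45  46  45  45  46  58 142 137 137 138
 47  48  47  48  49  39  48  38  44  46  45  48  43  44  60  57 137 137 137 138
 44  45  46  47  44  43  48  46  48  48  44  47  46  61  60  58 146 143 141 141
 33  47  48  46  47  47  45  49  45  47  45  49  70  53  62  60  47 141 139 141
 34  46  48  45  46  46  62  45  49  45  46  49  94  44  60  58  62 140 140 138
 33  34  47  47  47  47  46  46  46  45  41  96  94  44  61  60  59 138 134 135
 33  33  33  49  47  45  47  48  44  42  99  94  95  74  57  60  58  48 137 136
```

{"fn": "step_arm", "kwargs": {"deltas": [[0,-0.85,0,0.01,0.15],[0,-0.85,0,0.01,0.15],[0,-0.85,0,0.01,0.15],[0,0,0,0,0.15],[0,0,0,0,0.15]]}}

```text
time_s: 15.18
tool_pos: [0.6383, 0.0015, 0.0804]
eef_rot: [0.001, 0.276, 0.961, 0.0]
ft_force: [-0.7, 0.7, 6.2]
finger_gap: 0.0216
gripper_force: 8.0
```

```bash
python3 w.py w10
```

```text
15.2333 [0.6383 0.0015 0.0804] [-0.8  1.2  6.2] yangle 
high [389. -24.] low [364.  12.] base [348.  34.]
((np.int64(355), np.int64(25)), [23, 21, 18, 15, 1, 0])
spin 15.965794496530808
```

{"fn": "step_arm", "kwargs": {"deltas": [[0,-0.85,0,0.01,0.15],[0,-0.85,0,0.01,0.15],[0,-0.85,0,0.01,0.15],[0,0,0,0,0.15],[0,0,0,0,0.15]]}}

```text
time_s: 15.65
tool_pos: [0.6369, -0.0006, 0.0804]
eef_rot: [0.001, 0.29, 0.957, 0.0]
ft_force: [0.2, 0.8, 5.7]
finger_gap: 0.0216
gripper_force: 8.0
```

```bash
python3 w.py w11
```

```text
15.7 [ 6.369e-01 -6.000e-04  8.040e-02] [0.5 1.2 5.2] yangle 
high [386. -27.] low [362.   9.] base [346.  32.]
((np.int64(353), np.int64(22)), [24, 22, 18, 15, 9, 0])
spin 17.681614355485518
```

{"fn": "step_arm", "kwargs": {"deltas": [[0,-0.85,0,0.01,0.15],[0,-0.85,0,0.01,0.15],[0,0,0,0,0.15],[0,0,0,0,0.15]]}}

```text
time_s: 16.03
tool_pos: [0.6359, -0.002, 0.0804]
eef_rot: [0.001, 0.3, 0.954, 0.0]
ft_force: [0.4, 0.9, 6.0]
finger_gap: 0.0215
gripper_force: 8.0
```

```bash
python3 w.py w12
```

```text
16.0833 [ 0.636  -0.002   0.0804] [-0.1  1.2  5.8] yangle 
high [384. -30.] low [360.   7.] base [345.  30.]
((np.int64(351), np.int64(20)), [24, 22, 19, 17, 10, 1])
spin 18.82649704386927
```

{"fn": "step_arm", "kwargs": {"deltas": [[0,-0.85,0,0.01,0.15],[0,-0.85,0,0.01,0.15],[0,-0.85,0,0.01,0.15],[0,0,0,0,0.15],[0,0,0,0,0.15]]}}

```text
time_s: 16.5
tool_pos: [0.6345, -0.0041, 0.0804]
eef_rot: [0.001, 0.314, 0.949, 0.0]
ft_force: [-0.3, 0.5, 5.9]
finger_gap: 0.0214
gripper_force: 8.0
```

```bash
python3 w.py w13
```

```text
16.55 [ 0.6345 -0.0041  0.0804] [0.7 0.4 5.8] yangle 
high [381. -34.] low [357.   5.] base [343.  28.]
((np.int64(349), np.int64(18)), [25, 22, 19, 16, 10, 0])
spin 20.545774906166105
```

{"fn": "step_arm", "kwargs": {"deltas": [[0,-0.85,0,0.01,0.15],[0,-0.85,0,0.01,0.15],[0,0,0,0,0.15],[0,0,0,0,0.15]]}}

```text
time_s: 16.88
tool_pos: [0.6334, -0.0055, 0.0804]
eef_rot: [0.001, 0.323, 0.946, 0.0]
ft_force: [-0.0, 0.5, 5.8]
finger_gap: 0.0219
gripper_force: 8.0
```

```bash
python3 w.py w14
```

```text
16.9333 [ 0.6334 -0.0055  0.0804] [-0.1 -0.1  6.1] yangle 
high [379. -36.] low [356.   3.] base [341.  27.]
((np.int64(347), np.int64(16)), [28, 38, 44, 40, 36, 30])
spin 21.695159273060593
```

The silhouette at the bracket went from shank width to head width, so the pin has dropped. I release the knob and back off.

{"fn": "step_arm", "kwargs": {"deltas": [[0,0,0,0,0.25],[0,0,0,0,0.35],[0,0,0,0,0.45],[0,0,0,0,0.5],[0,0,0,0,0.5],[0,0,0,0,0.5]]}}

```text
time_s: 17.43
tool_pos: [0.6326, -0.0056, 0.0795]
eef_rot: [-0.0, 0.323, 0.946, -0.0]
ft_force: [0.4, 0.1, -0.4]
finger_gap: 0.0456
gripper_force: 0.0
```

{"fn": "step_arm", "kwargs": {"deltas": [[0,0,-8,0,0.5],[0,0,-18,0,0.5],[0,0,-28,0,0.5],[0,0,-28,0,0.5],[0,0,-28,0,0.5],[0,0,-28,0,0.5],[0,0,-28,0,0.5],[0,0,-18,0,0.5],[0,0,-8,0,0.5],[0,0,0,0,0.5],[0,0,0,0,0.5]]}}

```text
time_s: 18.35
tool_pos: [0.6324, -0.0057, 0.2712]
eef_rot: [-0.0, 0.323, 0.946, -0.0]
ft_force: [0.5, -0.2, -0.9]
finger_gap: 0.0455
gripper_force: 0.0
```

```bash
python3 - <<'E'
from h import *
C,im=look('w15');m=snapshot('scene')[:,:,::-1];cv2.imwrite('pics/s15.png',m)
u,v=proj(C,[.554,.0925,.1]).astype(int)
a=cv2.resize(im[max(v-60,0):v+60,u-60:u+60][:105],(420,420),interpolation=cv2.INTER_CUBIC)
b=cv2.resize(m[115:220,240:335],(380,420),interpolation=cv2.INTER_CUBIC)
cv2.imwrite('pics/c6.png',cv2.convertScaleAbs(np.hstack([a,b]),alpha=1.6))
E
```

```text
18.4 [ 0.632  -0.0057  0.2703] [ 1.2 -0.8 -0.4] yangle 
high [313.  77.] low [310.  82.] base [308.  86.]
```

View pics/c6.png

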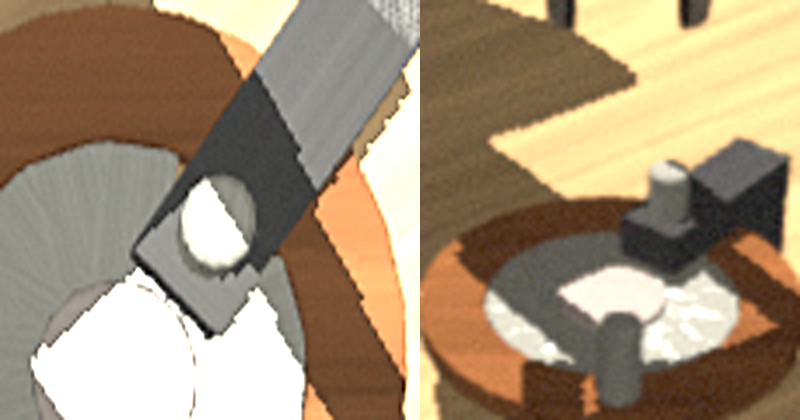

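The pin head sits flat on the bracket with no shank showing. Its top is at scene pixel (301,157), and fully home predicts (301,156).

```bash
python3 -c "
from rig import r
print(r.sign_off())"
```

```text
the job is handed in; nothing more can be done
None
```

The index pin has dropped through the ring hole and sits fully home, its head down on the bracket. The gripper let go and backed off, and I handed the job in at about 18 s of the 72 s allowed; the sign-off gave no verdict.

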